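Put a tin away behind a sliding sash

ROBOT

A 7-joint arm with a two-finger parallel gripper is mounted at the origin on a cart in front of the work surface, level with it; the furniture and walls round the work are solid. World frame = base frame: x ahead of the robot, y to its left, z up, the work surface at z = 0. Lengths are in m, angles in rad, forces in N, time in s.
With the tool pointing down it reaches from about 0.375 to 0.925 m from the base axis. Payload 3.1 kg.
Tool frame: the origin (TCP) lies midway between the tips of the shut fingers; the grasp point (between the pads) lies 19 mm behind it; z points along the fingers, y is the line along which they close (so a half turn about z gives the same grasp; the last joint's range is limited). The gripper opens to 85 mm and grips with 20 to 120 N. Pads are 22 mm wide; open, the fingers measure 114 mm over their backs; the gripper's body (76 mm by 85 mm) begins 54 mm behind the grasp point. The pads swing forward as they close: fully open they stand 13 mm farther back than shut.
Start: joints at [1.098, 0.383, 0.044, 1.598, -0.018, 1.161, -0.05], TCP at [0.238, -0.605, 0.231] pointing down, gripper open.
Joint ranges: [-2.61, 2.61], [-0.41, 2.15], [-1.48, 1.57], [0, 2.5], [-1.57, 4.71], [0.05, 1.97], [-2.85, 2.85]. Speed limits (rad/s): [2.79, 2.79, 3.14, 3.14, 3.14, 3.14, 3.14].

INTERFACE

Orientations are given as a rotation vector (axis times angle).
In Python, from bench import robot gives the robot as it stands.
- The arm moves only by the tool jog_arm, never from a script. Its argument "deltas" is a list of rows, each a list of 6 numbers: the shift along the tool's x, y, z scaled (see below), then the turn, a rotation vector about the tool's x, y, z scaled (see below). In form: [[dx, dy, dz, rx, ry, rz], ...]. A call has 1 to 5 rows; each row is the pose to reach, as a shift and turn from the pose commanded when the call began, along the tool's axes at that moment, turning the shorter way round; what a row does not reach only later rows make up. The controller multiplies each number of a shift by 600 mm and each number of a turn by 180 degrees. A row lasts 1/12 s, in which the tool goes at most 41.7 mm and 7.16 degrees, less where a joint would pass 70% of its speed; a pose out of reach is approached as far as the arm can. A call with a number of a shift or a turn outside -1 to 1 is refused whole. A call with a gripper value outside its range is refused whole. "claw" is the opening, from 0 (shut) to 1 (fully open), set as the call begins (left out, the last holds). The fingers move at their own pace and stop on an object; "squeeze" is the grip in N (left out, the last holds). Time passes only in rows, so rows that repeat a pose let the fingers close. It gives the time, the measured TCP pose, the force, the opening and the grip force at its end, in the units of the state.
- robot.get_state(): the state, without advancing time (a new reading comes with each control period).
- robot.snapshot(name): name is "scene" or "side" or "wrist"; returns (picture, depth): 480x640x3 uint8, blue, green, red; 480x640 float32, m along the optical axis (not along the pixel's ray), 0 where there is no reading.
- robot.get_calibration(name): a dict with "vfov" (degrees; the focal length in pixels is half the picture's height over the tangent of half this angle, whatever the lens; pixels are square), "cx", "cy" (the principal point, pixels), "R" (3x3) and "t" (3): a world point X has camera coordinates R X + t. Camera axes: x right, y down, z forward; pixel columns grow to the right and rows downward; lengths in m; the calibration is good to about 2 mm. A picture is of the moment at which its call begins: read the wrist's pose just before it. get_calibration takes no time and is no camera call; for the wrist camera it gives the pose at the moment of the call.
- robot.sign_off(): hands the job in; it is judged then, once.
The state is a dict: "time": time; "joints": joint angles; "qd": joint speeds; "effort": joint torques, N m; "ee_pos": TCP position; "tcp_rot": TCP orientation; "force": force on the tool from outside, world axes, zero at the start; "moment": the same for the moment, N m; "grip_width": finger opening in m; "grip_force": force on a finger pad.
Only numpy, scipy, OpenCV 4.12 (cv2) and the standard library are available. Lean on these libraries where they do the work, as an engineer would, in place of code of your own. Each camera call takes 0.05 s, during which the arm holds its last target. There are 200 camera calls.

TASK

Lift the clear sash of the small tin cupboard all the way up by its bar handle, and leave it up while you slide the narrow tin that stands outside into the row of its own kind, in front of the stored tin of the same narrow size. Then push the sash fully down again, so that the tin stands upright behind it and the two stored tins stay upright in their places. Do not knock over any tin, and leave the salt shaker, spice jar and mug where they are.

Things in the scene. Friction and masses are not known exactly. Their poses are not given: they have to be found in the camera images.
- cupboard: Fixed floorless wooden tin cupboard, 228 mm wide, 153 deep, 158 high, top and near side clear; its front faces the robot's right (-y) within 0.1 rad. Origin: on the worktop, middle of its open front; x points inward, y to its left (nearer the robot), z up. An 8 mm divider at y = 0 parts two rows; no sill. The sash runs in front (x -17 to -5 mm) between runners 236 mm high at y = +/-114 mm.
- row_left (a point): On the worktop at the middle of the left row's (the one nearer the robot) front opening, cupboard (0, +54, 0) mm; axes as the cupboard's. The row is 100 mm wide and 145 mm deep to the back wall, with a tin at its back.
- row_right (a point): The same for the right row, cupboard (0, -54, 0) mm.
- sash (a joint): Height of the sash above closed, in m: 0 = fully down, 0.145 = fully up (its lower edge then 149 mm above the worktop). It starts 0 to 30 mm up. It stays where it is left: raising it takes about 10 N, pushing it down about 3 N.
- sash_bar (a point): Middle of the sash's level steel bar handle, 14 mm diameter, 150 mm long along the cupboard's y, at cupboard x = -58 mm, 135 mm above the worktop when closed; moves with the sash. 34 mm are free between bar and sash: pinch from above with fingers part open (about 40 mm). Posts at 62 mm either side of the middle. The sash ends 16 mm above the bar's axis.
- tin: The narrow food tin to put away, round, upright, 57 mm diameter, 72 mm high, about 0.18 kg (0.13 to 0.25). Origin: centre of its underside. Starts on the worktop between the cupboard's front and the sink, not always in line with a row.
- stored_narrow: Narrow tin, same size as the one outside (57 mm diameter, 72 mm high), loose, standing at the back of one row of the cupboard, about 113 mm in from the opening. Origin: centre of its underside.
- stored_wide: Wider, lower tin, 75 mm diameter, 58 mm high, loose, standing at the back of the other row, about 104 mm in from the opening. Origin: centre of its underside.
- salt_shaker: Bystander: salt shaker, 44 mm diameter, 90 mm high, loose, right of the cupboard, farther from the robot than the tin. Origin: centre of its underside.
- spice_jar: Bystander: spice jar, 44 mm diameter, 106 mm high, loose, farther from the robot than the tin, near the sink. Origin: centre of its underside.
- mug: Bystander: pale mug, 78 mm diameter, 109 mm long with its handle, 101 mm high, loose, behind the cupboard at the robot's left. Origin: centre of the underside of its bounding box.
Mind the look-alikes: they are no part of the job. Leave any blue, purple or red look-alike of the tin alone.

How it is judged:
By the outcome, as a careful person would: the job done as asked, in the order asked, and still so for the second after the job is handed in, with the robot touching nothing.
It also fails if it takes over 70 s, if anything falls off the work surface, if the arm or the gripper's body presses on something with over 40 N, if the wrist force passes 120 N, or if a joint passes its speed limit or range.

## Working session

There is one attempt and no reset: what is moved stays moved. The work goes in short steps, Python scripts to look and compute and a tool call to move; the robot and the scene stay as the last step left them, time stands still between calls to the robot, and variables do not carry over. Pictures are saved under pics/ and viewed, at most 10 in all, crops included, and the job is handed in when it is done.

Besides the shell and the picture viewer there is one more tool, called by a JSON object that holds its "name" and its "arguments", one argument or row to a line. jog_arm: Moves the arm, as the interface text tells. Shifts and turns lie within -1 to 1; 1 stands for 600 mm of shift or 180 degrees of turn. Its arguments: {"type":"object","properties":{"deltas":{"type":"array"},"claw":{"type":"number"},"squeeze":{"type":"number"}},"required":["deltas"]}

```bash
mkdir -p pics; ls
cat > h.py <<'E'
import numpy as np,cv2
from bench import robot
from scipy.spatial.transform import Rotation as Ro
def snap(n,save=None):
    c=robot.get_calibration(n); p,d=robot.snapshot(n)
    if save: cv2.imwrite('pics/'+save,p)
    return p,d,c
def cloud(d,c):
    f=240/np.tan(np.radians(c['vfov'])/2)
    v,u=np.mgrid[:480,:640]
    X=np.stack([(u-c['cx'])/f*d,(v-c['cy'])/f*d,d],-1)
    W=(X-np.array(c['t']))@np.array(c['R'])
    W[d==0]=np.nan
    return W
E
python3 - <<'E'
from h import *
s=robot.get_state(); print({k:np.round(v,3).tolist() for k,v in s.items()})
ps=[]
for n in ['scene','side']:
    p,d,c=snap(n); np.savez(n+'0.npz',p=p,d=d,W=cloud(d,c)); print(n,{k:np.round(v,3).tolist() for k,v in c.items()}, (-np.array(c['R']).T@c['t']).round(3)); cv2.imwrite('pics/%s0.png'%n,p)
E
```

```text
pics
{'time': 0.0, 'joints': [1.098, 0.384, 0.044, 1.6, -0.018, 1.161, -0.05], 'qd': [0.001, 0.001, -0.001, -0.001, 0.0, -0.001, -0.0], 'effort': [0.0, -43.346, 1.025, -24.951, 0.011, 0.011, 0.0], 'ee_pos': [0.238, -0.604, 0.23], 'tcp_rot': [-3.084, -0.585, 0.001], 'force': [-0.613, -0.471, 0.176], 'moment': [0.023, -0.027, -0.016], 'grip_force': 0.0, 'grip_width': 0.085}
scene {'vfov': 46.129, 'cx': 320.435, 'cy': 244.215, 'R': [[0.976, -0.218, 0.009], [-0.18, -0.828, -0.53], [0.123, 0.516, -0.848]], 't': [-0.55, 0.268, 1.166]} [ 0.442 -0.499  1.136]
side {'vfov': 54.885, 'cx': 326.34, 'cy': 246.716, 'R': [[-0.107, -0.994, -0.023], [-0.481, 0.072, -0.874], [0.87, -0.083, -0.485]], 't': [0.217, 0.381, 0.501]} [-0.23   0.23   0.581]
```

View pics/scene0.png

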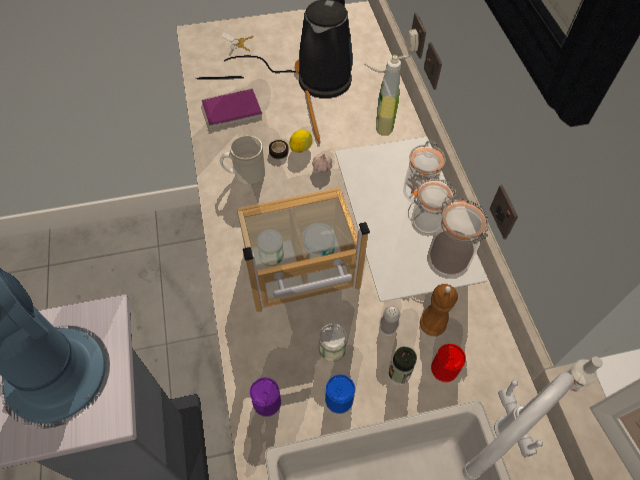

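View pics/side0.png

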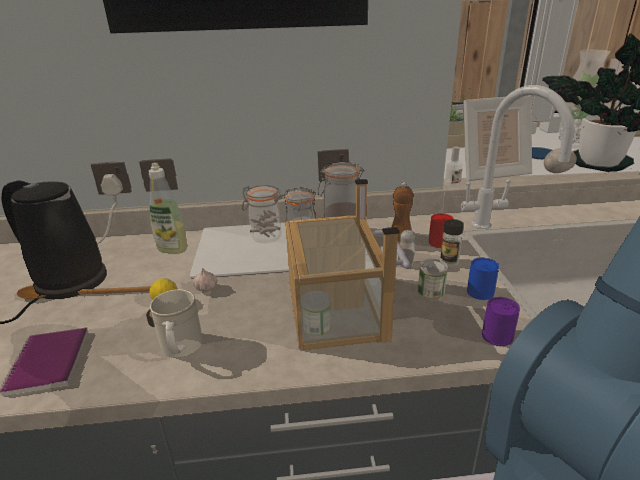

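Scene view: the bar runs from about (275,292) to (350,273). The outside tin is at (333,342), with blue, purple and red look-alikes round it. The stored tins are at (269,247) on the left, which looks narrow, and (319,240) on the right. Side view: the outside tin is at (433,280) and the left stored tin at (316,313).

```bash
python3 - <<'E'
from h import *
S=np.load('scene0.npz');D=np.load('side0.npz');W=S['W'];V=D['W']
np.set_printoptions(suppress=True,precision=3)
def pr(n,W,px):
    for u,v in px: print(n,(u,v),W[v,u].round(3))
pr('bar',W,[(280,290),(290,287),(300,285),(313,282),(325,279),(340,276)])
pr('runner',W,[(248,253),(364,229)]); pr('runnerS',V,[(389,233),(361,183)])
pr('tin',W,[(333,330),(333,338)]); pr('stored',W,[(269,238),(319,233),(319,228)])
pr('topfront',W,[(260,292),(350,272)])
def inr(W,lo,hi): return W[np.all((W>lo)&(W<hi),-1)]
# tin: top rim cluster
t=W[333,333]
for n,A in(('sc',W),('sd',V)):
    a=inr(A,[t[0]-.06,t[1]-.06,.02],[t[0]+.06,t[1]+.06,.09])
    if len(a):
        top=a[a[:,2]>a[:,2].max()-.006]; print(n,'tin top z',np.percentile(top[:,2],50),len(a),len(top)); (c,r)=cv2.minEnclosingCircle(top[:,:2].astype(np.float32)); print('circle',c,r, a.min(0),a.max(0))
# whole objects from scene, sash bar cluster
for n,A in(('sc',W),('sd',V)):
    m=inr(A,[.3,-.6,.03],[.9,.3,.3]); print(n,len(m))
    H,xe,ye=np.histogram2d(m[:,0],m[:,1],bins=[np.arange(.3,.9,.02),np.arange(-.6,.3,.02)])
E
python3 - <<'E'
import cv2,numpy as np
p=cv2.imread('pics/scene0.png')[180:420,220:480]
q=cv2.imread('pics/side0.png')[170:350,280:480]
cv2.imwrite('pics/crop1.png',np.hstack([cv2.resize(p,(433,400),interpolation=2),cv2.resize(q,(360,400),interpolation=2)]))
E
```

```text
bar (280, 290) [0.484 0.017 0.144]
bar (290, 287) [0.51  0.058 0.072]
bar (300, 285) [0.525 0.021 0.143]
bar (313, 282) [0.552 0.022 0.141]
bar (325, 279) [0.587 0.061 0.071]
bar (340, 276) [0.608 0.025 0.141]
runner (248, 253) [0.436 0.059 0.235]
runner (364, 229) [0.662 0.065 0.235]
runnerS (389, 233) [0.426 0.065 0.232]
runnerS (361, 183) [0.656 0.071 0.231]
tin (333, 330) [ 0.577 -0.057  0.069]
tin (333, 338) [ 0.573 -0.074  0.069]
stored (269, 238) [0.484 0.136 0.154]
stored (319, 233) [0.587 0.125 0.155]
stored (319, 228) [0.589 0.136 0.158]
topfront (260, 292) [0.445 0.054 0.083]
topfront (350, 272) [0.641 0.06  0.082]
sc tin top z 0.06981423711964352 812 293
circle (0.5715199708938599, -0.07127846777439117) 0.02919088490307331 [ 0.544 -0.101  0.02 ] [ 0.6   -0.043  0.074]
sd tin top z 0.06957516184447758 866 315
circle (0.5707988739013672, -0.07028494775295258) 0.030181214213371277 [ 0.541 -0.098  0.02 ] [ 0.6   -0.042  0.074]
sc 22713
sd 22704
```

View pics/crop1.png

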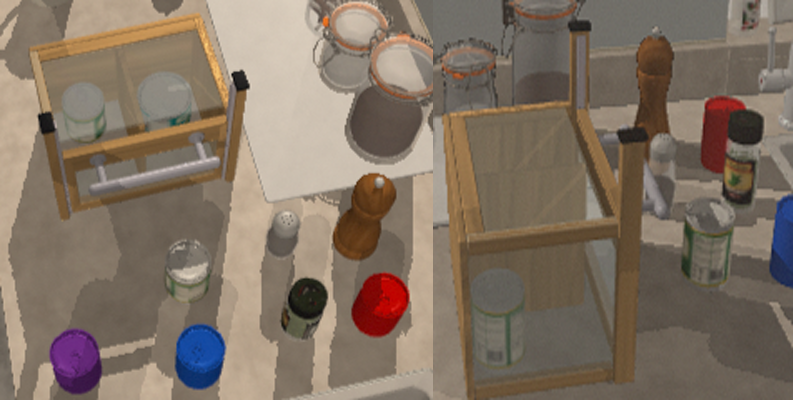

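Left row: the stored tin there is tall and narrow, so the tin goes in the left row. The crop shows the wide, lower tin on the right and the sash almost closed. Next I fit the cupboard frame, the bar and the neighbouring things.

Run:
```python
from h import *
S=np.load('scene0.npz');D=np.load('side0.npz')
np.set_printoptions(suppress=True,precision=4)
def inr(W,lo,hi): return W[np.all((W>lo)&(W<hi),-1)]
for n,Z in(('sc',S),('sd',D)):
    W=Z['W'];P=Z['p']
    e=[]
    for x in(.436,.662):
        a=inr(W,[x-.03,.03,.2],[x+.03,.1,.25]); t=a[a[:,2]>np.percentile(a[:,2],90)-.006]
        print(n,'runner',t.min(0),t.max(0),np.median(t,0)); e.append((t.min(0)+t.max(0))/2)
    b=inr(W,[.46,-.01,.12],[.64,.045,.18]); 
    print(n,'bar n',len(b),'z pct',np.percentile(b[:,2],[5,50,95]),'x',np.percentile(b[:,0],[1,99]))
    if len(b)>20:
        m=b[b[:,2]<.16]; k=np.polyfit(m[:,0],m[:,1],1); print(' line y at .55',np.polyval(k,.55),'slope',k[0], 'top z', np.percentile(m[:,2],90))
    for x0,y0,nm in((.58,-.17,'blue'),):pass
    hsv=cv2.cvtColor(P,cv2.COLOR_BGR2HSV)
    for nm,lo,hi in(('blue',100,125),('purple',130,150),('red',0,5)):
        m=(hsv[...,0]>=lo)&(hsv[...,0]<=hi)&(hsv[...,1]>150)&(hsv[...,2]>60)
        a=W[m]; a=a[(a[:,1]<0)&(a[:,1]>-.35)&(a[:,2]>.01)&(a[:,2]<.12)&(a[:,0]>.3)]
        if len(a): t=a[a[:,2]>np.percentile(a[:,2],95)-.01]; print(n,nm,(np.percentile(t,2,axis=0)+np.percentile(t,98,axis=0))/2)
    # stack of generic tops in front region
    m=((W[...,2]>.03)&(W[...,2]<.2)&(W[...,1]<.03)&(W[...,1]>-.3)&(W[...,0]>.35)&(W[...,0]<.85)).astype(np.uint8)
    k,l,st,ce=cv2.connectedComponentsWithStats(m)
    for i in range(1,k):
        if st[i,4]>80: a=W[l==i]; print('  obj',st[i,:4],a.min(0),a.max(0))
```

```text
sc runner [0.4272 0.0453 0.2307] [0.4429 0.0738 0.2388] [0.4351 0.0587 0.235 ]
sc runner [0.6546 0.0543 0.2307] [0.6712 0.0815 0.2384] [0.6617 0.0671 0.2351]
sc bar n 658 z pct [0.1362 0.1418 0.1458] x [0.472 0.629]
 line y at .55 0.017597013440632685 slope 0.026244910154703583 top z 0.14494980186598902
sc blue [ 0.5618 -0.1784  0.068 ]
sc purple [ 0.4183 -0.1533  0.0679]
sc red [ 0.7919 -0.1637  0.068 ]
  obj [273 273  80  25] [0.4692 0.0057 0.1317] [0.6324 0.03   0.1483]
  obj [423 284  35  47] [ 0.7731 -0.089   0.0302] [ 0.8247 -0.0379  0.1714]
  obj [379 306  21  26] [ 0.6804 -0.0709  0.03  ] [ 0.7216 -0.0331  0.0934]
  obj [319 324  28  34] [ 0.544  -0.1008  0.0306] [ 0.6004 -0.0431  0.0743]
  obj [434 344  32  34] [ 0.7633 -0.1924  0.0303] [ 0.8205 -0.1358  0.0753]
  obj [390 347  27  35] [ 0.6719 -0.1787  0.03  ] [ 0.717  -0.1345  0.111 ]
  obj [326 375  29  35] [ 0.5335 -0.2083  0.0301] [ 0.5899 -0.1502  0.0744]
  obj [250 377  30  36] [ 0.3908 -0.182   0.0303] [ 0.446  -0.1239  0.0759]
sd runner [0.4241 0.0476 0.2298] [0.4413 0.0735 0.237 ] [0.4288 0.061  0.2354]
sd runner [0.6501 0.0575 0.2303] [0.6684 0.0823 0.2372] [0.6561 0.0706 0.2352]
sd bar n 249 z pct [0.1359 0.1426 0.1457] x [0.4679 0.6236]
 line y at .55 0.02553722289521278 slope 0.10310567488706972 top z 0.1450870408436412
sd blue [ 0.5594 -0.176   0.0671]
sd purple [ 0.4142 -0.1514  0.0687]
sd red [ 0.7901 -0.1613  0.0673]
  obj [392 182  24  87] [ 0.4671 -0.0838  0.0301] [0.8083 0.0292 0.1712]
  obj [430 213  34  44] [ 0.668  -0.1922  0.03  ] [ 0.8219 -0.1304  0.1083]
  obj [469 257  30  32] [ 0.5297 -0.207   0.0301] [ 0.5897 -0.1481  0.0745]
  obj [419 259  29  31] [ 0.5408 -0.0979  0.0301] [ 0.5995 -0.0416  0.0736]
  obj [484 297  36  37] [ 0.3869 -0.1801  0.03  ] [ 0.4467 -0.1225  0.0738]
```

```bash
cat >> h.py <<'E'
TH=0.039; O=np.array([.547,.0755,0]); CX=np.array([-np.sin(TH),np.cos(TH),0]); CY=np.array([-np.cos(TH),-np.sin(TH),0]); Z=np.array([0,0,1.])
def C(x,y,z): return O+x/1e3*CX+y/1e3*CY+z/1e3*Z
def rot(zdir,ydir):
    z=zdir/np.linalg.norm(zdir); y=ydir/np.linalg.norm(ydir); return Ro.from_matrix(np.c_[np.cross(y,z),y,z])
DOWN=rot(-Z,-CX)
def plan(wps,start=None):
    if start is None:
        s=robot.get_state(); p,R=np.array(s['ee_pos']),Ro.from_rotvec(s['tcp_rot'])
        print('t',round(s['time'],2),'cup mm',((p-O)@np.c_[CX,CY,Z]*1e3).round(1),'F',np.round(s['force'],1),'w',round(s['grip_width'],4),'q',np.round(s['joints'],2))
    else: p,R=start
    for P,Q in wps:
        d=R.inv().apply(P-p); r=(R.inv()*Q).as_rotvec(); n=max(np.linalg.norm(d)/.0417,np.degrees(np.linalg.norm(r))/7.16)
        print((d/.6).round(4).tolist()+(r/np.pi).round(4).tolist(),'rows',round(n,1)); p,R=P,Q
E
python3 -c "
from h import *
A=C(-58,0,250)
plan([(A,DOWN),(C(-58,0,175),DOWN),(C(-58,0,116),DOWN),(C(-58,0,190),DOWN),(C(-58,0,261),DOWN)])"
```

```text
t 0.1 cup mm [-667.   335.6  230. ] F [-0.2  0.3  0.2] w 0.0854 q [ 1.1   0.38  0.04  1.6  -0.02  1.16 -0.05]
[0.8627, -0.774, -0.0315, -0.0007, 0.0002, 0.1069] rows 16.7
[0.0, 0.0, 0.125, 0.0, 0.0, 0.0] rows 1.8
[0.0, 0.0, 0.0983, 0.0, 0.0, 0.0] rows 1.4
[0.0, 0.0, -0.1233, 0.0, 0.0, 0.0] rows 1.8
[0.0, 0.0, -0.1183, 0.0, 0.0, 0.0] rows 1.7
```

{"name": "jog_arm", "arguments": {
  "deltas": [
    [0.0431,-0.0387,-0.005,0,0,0.03],
    [0.0863,-0.0774,-0.008,0,0,0.06],
    [0.1294,-0.1161,-0.008,0,0,0.09],
    [0.1725,-0.1548,-0.008,0,0,0.1069],
    [0.2157,-0.1935,-0.008,0,0,0.1069]
  ],
  "claw": 0.47
}}

```text
time: 0.52
ee_pos: [0.3161, -0.4476, 0.2355]
tcp_rot: [-3.14, -0.058, 0.001]
force: [0.5, -0.4, -0.5]
grip_width: 0.0403
grip_force: 0.0
```

{"name": "jog_arm", "arguments": {
  "deltas": [
    [0.14,-0.254,-0.0083,0,0,0],
    [0.14,-0.254,-0.0083,0,0,0],
    [0.14,-0.254,-0.0083,0,0,0],
    [0.14,-0.254,-0.0083,0,0,0],
    [0.14,-0.254,-0.0083,0,0,0]
  ]
}}

```text
time: 0.93
ee_pos: [0.398, -0.2853, 0.241]
tcp_rot: [-3.137, -0.08, -0.003]
force: [-0.2, 0.8, 0.8]
grip_width: 0.0402
grip_force: 0.0
```

{"name": "jog_arm", "arguments": {
  "deltas": [
    [0.14,-0.254,-0.0083,0,0,0],
    [0.14,-0.254,-0.0083,0,0,0],
    [0.14,-0.254,-0.0083,0,0,0],
    [0.14,-0.254,-0.0083,0,0,0],
    [0.14,-0.254,-0.0083,0,0,0]
  ]
}}

```text
time: 1.35
ee_pos: [0.4751, -0.1294, 0.2464]
tcp_rot: [-3.136, -0.08, -0.004]
force: [0.4, 0.7, 0.6]
grip_width: 0.0401
grip_force: 0.0
```

```bash
python3 -c "
from h import *
plan([(C(-58,0,250),DOWN),(C(-58,0,175),DOWN),(C(-58,0,116),DOWN)])"
```

```text
t 1.35 cup mm [-201.9   79.9  246.4] F [0.4 0.7 0.6] w 0.0401 q [ 0.47  0.08 -0.3   1.94  0.02  1.12 -1.36]
[0.1361, -0.2382, -0.0046, -0.0013, -0.0009, 0.0039] rows 3.9
[0.0, 0.0, 0.125, 0.0, 0.0, 0.0] rows 1.8
[0.0, 0.0, 0.0983, 0.0, 0.0, 0.0] rows 1.4
```

{"name": "jog_arm", "arguments": {
  "deltas": [
    [0.136,-0.238,-0.0046,0,0,0.004],
    [0.136,-0.238,-0.0046,0,0,0.004],
    [0.136,-0.238,-0.0046,0,0,0.004],
    [0.136,-0.238,-0.0046,0,0,0.004],
    [0.136,-0.238,-0.0046,0,0,0.004]
  ]
}}

```text
time: 1.77
ee_pos: [0.5502, 0.0185, 0.2492]
tcp_rot: [-3.134, -0.063, -0.005]
force: [0.3, 0.6, 0.8]
grip_width: 0.0402
grip_force: 0.0
```

```bash
python3 -c "
from h import *
plan([(C(-58,0,250),DOWN)])
p,d,c=snap('wrist','w1.png'); W=cloud(d,c); q=(W-O)@np.c_[CX,CY,Z]*1e3
m=(q[...,2]>120)&(q[...,2]<160)&(abs(q[...,1])<55)&(q[...,0]<-45)&(q[...,0]>-72)
a=q[m]; print(len(a),a.min(0),a.max(0),np.median(a,0)); print(np.polyfit(a[:,1],a[:,0],1), np.percentile(a[:,2],90))
m=(q[...,2]>140)&(q[...,2]<156)&(q[...,0]<0)&(q[...,0]>-35)&(abs(q[...,1])<90); a=q[m]; print('sash top',len(a), a.min(0) if len(a) else '',a.max(0) if len(a) else '')
"
```

```text
t 1.77 cup mm [-57.   -1.  249.2] F [0.3 0.6 0.8] w 0.0402 q [ 0.27  0.21 -0.42  1.8   0.09  1.15 -1.71]
[-0.0016, 0.0016, -0.0013, -0.0023, -0.001, 0.0004] rows 0.1
3158 [-65.18737298 -54.94732623 135.66659898] [-51.16223752  54.99361712 145.84904172] [-58.37889555  -4.87894195 142.72686029]
[ 3.47964605e-04 -5.82280457e+01] 144.04923792281355
sash top 5321 [-34.97528692 -89.99308651 140.00138764] [ -4.43781543  65.28358795 155.4431333 ]
```

View pics/w1.png

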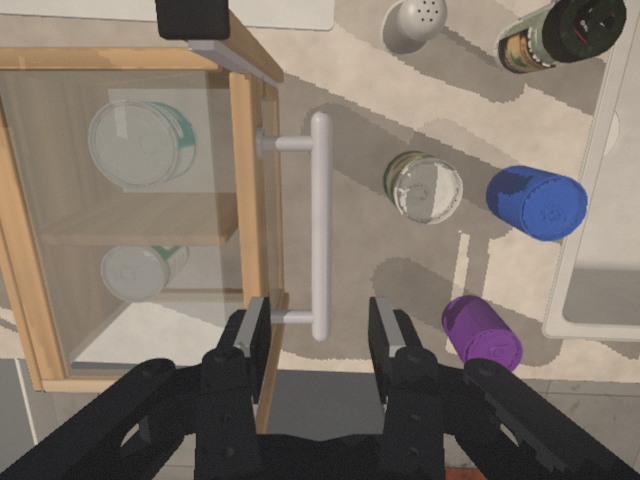

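The wrist view has the bar at column 321, rows 115–335. It lies square between the fingers at columns 265 and 375, so I go down.

{"name": "jog_arm", "arguments": {
  "deltas": [
    [-0.0016,0.002,0.06,-0.002,-0.001,0],
    [-0.0016,0.002,0.12,-0.002,-0.001,0],
    [-0.0016,0.002,0.18,-0.002,-0.001,0],
    [-0.0016,0.002,0.218,-0.002,-0.001,0],
    [-0.0016,0.002,0.218,-0.002,-0.001,0]
  ]
}}

```text
time: 2.23
ee_pos: [0.5411, 0.0045, 0.1119]
tcp_rot: [3.135, 0.039, -0.025]
force: [-1.0, 0.6, -0.4]
grip_width: 0.0401
grip_force: 0.1
```

{"name": "jog_arm", "arguments": {
  "deltas": [
    [0,0,0,0,0,0],
    [0,0,0,0,0,0],
    [0,0,0,0,0,0],
    [0,0,0,0,0,0],
    [0,0,0,0,0,0]
  ],
  "claw": 0,
  "squeeze": 70
}}

```text
time: 2.65
ee_pos: [0.5425, 0.0175, 0.1167]
tcp_rot: [-3.135, -0.053, 0.016]
force: [-3.8, 16.2, -8.6]
grip_width: 0.0117
grip_force: 68.1
```

```bash
python3 -c "
from h import *
plan([(C(-58,0,250),DOWN)])"
```

```text
t 2.65 cup mm [-57.8   6.7 116.7] F [-3.8 16.2 -8.6] w 0.0117 q [ 0.24  0.36 -0.4   1.93  0.16  0.9  -1.78]
[0.0089, -0.0012, -0.2222, -0.0022, 0.0032, -0.0016] rows 3.2
```

{"name": "jog_arm", "arguments": {
  "deltas": [
    [0,-0.006,-0.02,0,0,0],
    [0,-0.01,-0.045,0,0,0],
    [0,-0.01,-0.07,0,0,0],
    [0,-0.01,-0.095,0,0,0],
    [0,-0.01,-0.12,0,0,0]
  ]
}}

```text
time: 3.07
ee_pos: [0.5425, 0.0176, 0.1886]
tcp_rot: [3.141, 0.049, -0.018]
force: [-3.0, 7.4, -10.5]
grip_width: 0.0119
grip_force: 68.5
```

```bash
python3 -c "
from h import *
plan([(C(-58,0,261),DOWN)])"
```

```text
t 3.07 cup mm [-57.7   6.8 188.6] F [ -3.    7.4 -10.5] w 0.0119 q [ 0.26  0.26 -0.42  1.87  0.12  1.04 -1.75]
[0.0099, 0.0004, -0.1208, 0.0001, 0.0037, -0.0026] rows 1.7
```

{"name": "jog_arm", "arguments": {
  "deltas": [
    [0,-0.005,-0.025,0,0,0],
    [0,-0.006,-0.05,0,0,0],
    [0,-0.006,-0.075,0,0,0],
    [0,-0.006,-0.1,0,0,0],
    [0,-0.006,-0.118,0,0,0]
  ]
}}

```text
time: 3.48
ee_pos: [0.5424, 0.0175, 0.2596]
tcp_rot: [3.136, 0.044, -0.02]
force: [-3.8, 3.5, -10.3]
grip_width: 0.0122
grip_force: 68.6
```

{"name": "jog_arm", "arguments": {
  "deltas": [
    [0,0,-0.002,0,0,0],
    [0,0,-0.004,0,0,0],
    [0,0,-0.004,0,0,0]
  ]
}}

```text
time: 3.73
ee_pos: [0.5424, 0.0175, 0.2596]
tcp_rot: [3.136, 0.044, -0.022]
force: [-4.3, 3.4, -13.8]
grip_width: 0.0115
grip_force: 80.9
```

{"name": "jog_arm", "arguments": {
  "deltas": [
    [0,0,-0.003,0,0,0],
    [0,0,-0.006,0,0,0],
    [0,0,-0.01,0,0,0]
  ]
}}

```text
time: 3.98
ee_pos: [0.5423, 0.0176, 0.2599]
tcp_rot: [3.137, 0.044, -0.024]
force: [6.7, 6.0, -47.0]
grip_width: 0.0119
grip_force: 77.5
```

```bash
python3 -c "
from h import *
plan([(C(-58,0,261),DOWN)])
for n in ('scene',):
    p,d,c=snap(n,n+'1.png'); q=(cloud(d,c)-O)@np.c_[CX,CY,Z]*1e3
    m=(abs(q[...,1])<72)&(q[...,0]>-75)&(q[...,0]<-40)&(q[...,2]>240)&(q[...,2]<300)&((abs(q[...,1])>57)); a=q[m]; print(len(a),np.percentile(a[:,2],[10,50,90,97]) if len(a) else '')
"
```

```text
t 3.98 cup mm [-57.7   7.  259.9] F [  6.7   6.  -47. ] w 0.0119 q [ 0.27  0.19 -0.42  1.8   0.09  1.19 -1.72]
[0.0116, 0.0004, -0.0019, 0.0011, 0.0049, -0.0035] rows 0.2
187 [280.28222678 284.0981026  287.19658011 288.54873627]
```

Sash is at its upper stop: the force climbed to 47 N with no more motion. I unload, release and go up.

{"name": "jog_arm", "arguments": {
  "deltas": [
    [0,0,0.006,0,0,0],
    [0,0,0.009,0,0,0],
    [0,0,0.009,0,0,0]
  ]
}}

```text
time: 4.28
ee_pos: [0.5424, 0.0175, 0.2597]
tcp_rot: [3.136, 0.043, -0.024]
force: [-4.5, 4.8, -18.9]
grip_width: 0.0111
grip_force: 80.8
```

{"name": "jog_arm", "arguments": {
  "deltas": [
    [0,0,0,0,0,0],
    [0,0,0,0,0,0],
    [0,0,0,0,0,0],
    [0,0,0,0,0,0],
    [0,0,0,0,0,0]
  ],
  "claw": 0.45
}}

```text
time: 4.7
ee_pos: [0.5496, 0.0162, 0.2669]
tcp_rot: [3.134, 0.039, 0.006]
force: [-0.3, 0.0, 0.6]
grip_width: 0.0386
grip_force: 0.0
```

```bash
cat >> h.py <<'E'
GR=rot(-Z,-CY)
E
python3 -c "
from h import *
plan([(C(-58,7,360),DOWN),(C(-147,-18,360),GR),(C(-147,-18,20),GR)])"
```

```text
t 4.7 cup mm [-59.4  -0.3 266.9] F [-0.3  0.   0.6] w 0.0386 q [ 0.27  0.19 -0.42  1.79  0.09  1.18 -1.73]
[-0.0117, -0.0011, -0.1552, 0.0022, -0.0011, -0.0044] rows 2.2
[0.0417, 0.1483, 0.0, 0.0, 0.0, -0.5] rows 12.6
[0.0, 0.0, 0.5667, 0.0, 0.0, 0.0] rows 8.2
```

{"name": "jog_arm", "arguments": {
  "deltas": [
    [0,0,-0.05,0,0,0],
    [0,0,-0.1,0,0,0],
    [0,0,-0.155,0,0,0],
    [0,0,-0.155,0,0,0]
  ]
}}

```text
time: 5.03
ee_pos: [0.5521, 0.0179, 0.3663]
tcp_rot: [3.135, 0.041, 0.022]
force: [0.6, -0.2, 1.6]
grip_width: 0.0382
grip_force: 0.0
```

{"name": "jog_arm", "arguments": {
  "deltas": [
    [0.006,0.03,0,0,0,-0.038],
    [0.012,0.06,0,0,0,-0.076],
    [0.018,0.09,0,0,0,-0.114],
    [0.024,0.12,0,0,0,-0.152],
    [0.03,0.148,0,0,0,-0.19]
  ],
  "claw": 1
}}

```text
time: 5.45
ee_pos: [0.5686, -0.0725, 0.3587]
tcp_rot: [2.981, 0.968, -0.003]
force: [1.0, -0.0, 0.1]
grip_width: 0.0855
grip_force: 0.0
```

{"name": "jog_arm", "arguments": {
  "deltas": [
    [0,0,0,0,0,-0.038],
    [0,0,0,0,0,-0.076],
    [0,0,0,0,0,-0.114],
    [0,0,0,0,0,-0.152],
    [0,0,0,0,0,-0.19]
  ]
}}

```text
time: 5.87
ee_pos: [0.5685, -0.0714, 0.3586]
tcp_rot: [2.565, 1.803, -0.006]
force: [0.9, 0.0, 0.3]
grip_width: 0.085
grip_force: 0.0
```

{"name": "jog_arm", "arguments": {
  "deltas": [
    [0,0,0,0,0,-0.038],
    [0,0,0,0,0,-0.076],
    [0,0,0,0,0,-0.12],
    [0,0,0,0,0,-0.12]
  ]
}}

```text
time: 6.2
ee_pos: [0.5685, -0.0713, 0.3585]
tcp_rot: [2.186, 2.249, -0.008]
force: [0.1, -0.3, 0.2]
grip_width: 0.0855
grip_force: 0.0
```

```bash
python3 -c "
from h import *
plan([(C(-147,-18,360),GR),(C(-147,-18,200),GR),(C(-147,-18,18),GR)])
p,d,c=snap('scene','s2.png'); q=(cloud(d,c)-O)@np.c_[CX,CY,Z]*1e3
m=(abs(q[...,1])<72)&(q[...,0]>-75)&(q[...,0]<-40)&(q[...,2]>240)&(q[...,2]<300); a=q[m]; print('bar',len(a),np.percentile(a[:,2],[10,50,90]) if len(a) else '')
"
```

```text
t 6.2 cup mm [-147.6  -15.7  358.5] F [ 0.1 -0.3  0.2] w 0.0855 q [ 0.48  0.19 -0.49  1.6   0.1   1.37  0.  ]
[0.0009, 0.0038, -0.0025, -0.0001, 0.0022, -0.0034] rows 0.1
[0.0, 0.0, 0.2667, 0.0, 0.0, 0.0] rows 3.8
[0.0, 0.0, 0.3033, 0.0, 0.0, 0.0] rows 4.4
bar 168 [280.08671456 283.79066837 286.9504711 ]
```

{"name": "jog_arm", "arguments": {
  "deltas": [
    [0.001,0.004,0.065,0,0.002,-0.003],
    [0.001,0.004,0.13,0,0.002,-0.003],
    [0.001,0.004,0.195,0,0.002,-0.003],
    [0.001,0.004,0.264,0,0.002,-0.003],
    [0.001,0.004,0.264,0,0.002,-0.003]
  ]
}}

```text
time: 6.67
ee_pos: [0.5626, -0.0715, 0.19]
tcp_rot: [-2.174, -2.246, 0.02]
force: [-2.0, -0.6, -1.1]
grip_width: 0.0855
grip_force: 0.0
```

{"name": "jog_arm", "arguments": {
  "deltas": [
    [0,0,0.05,0,0,0],
    [0,0,0.1,0,0,0],
    [0,0,0.15,0,0,0],
    [0,0,0.15,0,0,0]
  ]
}}

```text
time: 7.0
ee_pos: [0.5661, -0.0715, 0.1053]
tcp_rot: [-2.178, -2.252, 0.012]
force: [-1.9, -0.5, -0.7]
grip_width: 0.0854
grip_force: 0.0
```

```bash
python3 -c "
from h import *
plan([(C(-147,-18,18),GR)])
p,d,c=snap('wrist','w2.png')"
```

```text
t 7.0 cup mm [-147.7  -13.3  105.3] F [-1.9 -0.5 -0.7] w 0.0854 q [ 0.43  0.43 -0.45  1.87  0.23  0.91 -0.1 ]
[0.001, 0.0095, 0.1455, -0.0037, -0.0004, -0.0017] rows 2.1
```

View pics/w2.png

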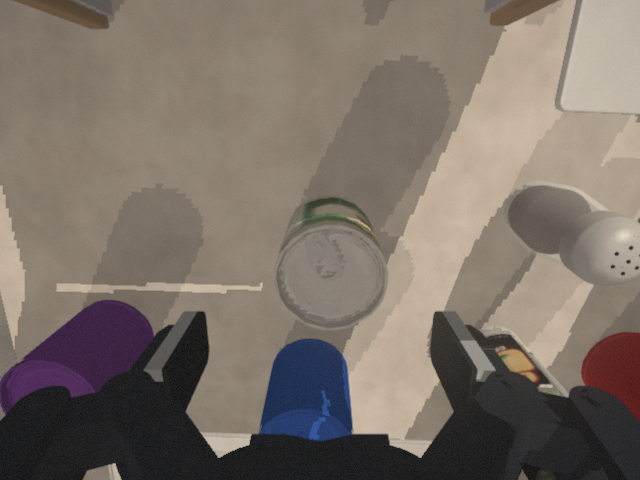

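The tin's lid is at (331,275), midway between the fingers at columns 180–460. I check where the camera body sits, shift 5 mm sideways and go down.

{"name": "jog_arm", "arguments": {
  "deltas": [
    [0.001,0.009,0,-0.003,0,-0.002],
    [0.001,0.009,0.05,-0.003,0,-0.002],
    [0.001,0.009,0.1,-0.003,0,-0.002],
    [0.001,0.009,0.143,-0.003,0,-0.002],
    [0.001,0.009,0.143,-0.003,0,-0.002]
  ]
}}

```text
time: 7.47
ee_pos: [0.5733, -0.0706, 0.0215]
tcp_rot: [2.174, 2.266, 0.003]
force: [-1.5, 0.3, -0.2]
grip_width: 0.085
grip_force: 0.0
```

```bash
python3 -c "
from h import *
plan([(C(-147,-18,18),GR)])
c=robot.get_calibration('wrist'); s=robot.get_state(); R=np.array(c['R']); p=-R.T@np.array(c['t'])
Q=Ro.from_rotvec(s['tcp_rot']); print('cam in tool mm',Q.inv().apply(p-np.array(s['ee_pos']))*1e3,'look',Q.inv().apply(R[2]))"
```

```text
t 7.47 cup mm [-147.   -20.6   21.5] F [-1.5  0.3 -0.2] w 0.085 q [ 0.39  0.56 -0.41  1.89  0.31  0.75 -0.15]
[0.0001, -0.0043, 0.0058, 0.0008, -0.0001, 0.0008] rows 0.1
cam in tool mm [  78.46697603    0.18226211 -141.47260416] look [-3.07561931e-01 -3.30026128e-04  9.51528008e-01]
```

{"name": "jog_arm", "arguments": {
  "deltas": [
    [0,-0.004,0,0,0,0],
    [0,-0.004,0,0,0,0],
    [0,-0.004,0,0,0,0],
    [0,-0.004,0,0,0,0],
    [0,-0.004,0,0,0,0]
  ],
  "claw": 0.5,
  "squeeze": 30
}}

```text
time: 7.88
ee_pos: [0.5747, -0.0708, 0.0265]
tcp_rot: [2.168, 2.261, 0.011]
force: [-1.3, -0.1, 6.7]
grip_width: 0.0565
grip_force: 32.6
```

```bash
python3 -c "
from h import *
s=robot.get_state(); print(s['grip_force'])
p=np.array(s['ee_pos']);q=(p-O)@np.c_[CX,CY,Z]*1e3
plan([(C(q[0],q[1],q[2]+5),GR),(C(-125,54,q[2]+5),GR),(C(-125,54,q[2]),GR),(C(-125,54,150),GR)])"
```

```text
32.64894247055054
t 7.88 cup mm [-147.2  -22.    26.5] F [-1.3 -0.1  6.7] w 0.0565 q [ 0.39  0.55 -0.41  1.89  0.31  0.75 -0.15]
[-0.0, 0.0001, -0.0083, 0.0036, 0.0004, 0.0009] rows 0.1
[0.037, -0.1266, 0.0, 0.0, 0.0, 0.0] rows 1.9
[0.0, 0.0, 0.0083, 0.0, 0.0, 0.0] rows 0.1
[0.0, 0.0, -0.2058, 0.0, 0.0, 0.0] rows 3.0
```

{"name": "jog_arm", "arguments": {
  "deltas": [
    [0,0,-0.008,0,0,0],
    [0,0,-0.016,0,0,0],
    [0,0,-0.016,0,0,0]
  ]
}}

```text
time: 8.13
ee_pos: [0.5734, -0.0707, 0.0344]
tcp_rot: [2.169, 2.262, 0.01]
force: [0.2, 0.2, -0.8]
grip_width: 0.0568
grip_force: 32.4
```

{"name": "jog_arm", "arguments": {
  "deltas": [
    [0.007,-0.025,0,0,0,0],
    [0.015,-0.05,0,0,0,0],
    [0.022,-0.075,0,0,0,0],
    [0.03,-0.1,0,0,0,0],
    [0.037,-0.1266,0,0,0,0]
  ]
}}

```text
time: 8.55
ee_pos: [0.4948, -0.0513, 0.0323]
tcp_rot: [2.171, 2.264, 0.008]
force: [0.4, 0.6, -1.6]
grip_width: 0.0568
grip_force: 32.5
```

{"name": "jog_arm", "arguments": {
  "deltas": [
    [0,0,0,0,0,0],
    [0,0,0,0,0,0]
  ]
}}

```text
time: 8.72
ee_pos: [0.4946, -0.0515, 0.0321]
tcp_rot: [2.17, 2.265, 0.007]
force: [0.6, -0.3, -1.7]
grip_width: 0.0567
grip_force: 32.5
```

```bash
python3 -c "
from h import *
plan([(C(-125,54,26),GR)])
for n in('scene','side'):
    p,d,c=snap(n,n+'3.png'); q=(cloud(d,c)-O)@np.c_[CX,CY,Z]*1e3
    m=(abs(q[...,1]-54)<29)&(abs(q[...,0]+125)<29)&(q[...,2]>3)&(q[...,2]<90); a=q[m]; print(n,len(a),np.percentile(a,[2,50,98],axis=0).round(0).tolist() if len(a) else '')
"
```

```text
t 8.72 cup mm [-124.9   57.3   32.1] F [ 0.6 -0.3 -1.7] w 0.0567 q [ 0.41  0.42 -0.44  2.08  0.28  0.69 -0.17]
[-0.0002, 0.0054, 0.0102, 0.0019, 0.0001, 0.0012] rows 0.2
scene 570 [[-154.0, 28.0, 7.0], [-145.0, 57.0, 69.0], [-126.0, 82.0, 77.0]]
side 727 [[-146.0, 27.0, 7.0], [-108.0, 71.0, 52.0], [-97.0, 83.0, 81.0]]
```

View pics/side3.png

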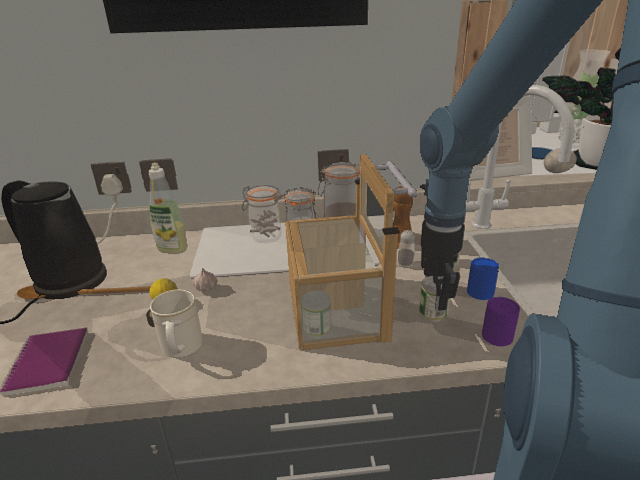

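The side view shows the tin held upright at about (434,300), with the sash up. I set it down, release and back off along -x with the fingers still round the tin.

{"name": "jog_arm", "arguments": {
  "deltas": [
    [0,0.005,0.003,0,0,0],
    [0,0.005,0.006,0,0,0],
    [0,0.005,0.01,0,0,0],
    [0,0.005,0.01,0,0,0]
  ]
}}

```text
time: 9.15
ee_pos: [0.4997, -0.0515, 0.0265]
tcp_rot: [2.17, 2.264, 0.009]
force: [0.4, -0.6, -0.2]
grip_width: 0.0567
grip_force: 32.7
```

{"name": "jog_arm", "arguments": {
  "deltas": [
    [0,0,0,0,0,0],
    [0,0,0,0,0,0],
    [0,0,0,0,0,0],
    [0,0,0,0,0,0],
    [0,0,0,0,0,0]
  ],
  "claw": 1
}}

```text
time: 9.57
ee_pos: [0.4981, -0.0514, 0.0261]
tcp_rot: [2.171, 2.265, 0.007]
force: [0.2, 0.2, 0.3]
grip_width: 0.0857
grip_force: 0.0
```

```bash
python3 -c "
from h import *
plan([(C(-172,54,28),GR)])
for n in('scene','side'):
    p,d,c=snap(n,n+'4.png'); q=(cloud(d,c)-O)@np.c_[CX,CY,Z]*1e3
    m=(abs(q[...,1]-54)<29)&(abs(q[...,0]+125)<29)&(q[...,2]>3)&(q[...,2]<90); a=q[m]; print(n,len(a),np.percentile(a,[2,50,98],axis=0).round(0).tolist() if len(a) else '')
"
```

```text
t 9.57 cup mm [-124.9   53.8   26.1] F [0.2 0.2 0.3] w 0.0857 q [ 0.4   0.44 -0.43  2.08  0.29  0.68 -0.18]
[-0.0785, -0.0005, -0.0032, 0.0019, -0.0, 0.001] rows 1.1
scene 565 [[-154.0, 28.0, 7.0], [-144.0, 54.0, 64.0], [-126.0, 79.0, 72.0]]
side 797 [[-141.0, 28.0, 4.0], [-110.0, 71.0, 46.0], [-97.0, 81.0, 72.0]]
```

{"name": "jog_arm", "arguments": {
  "deltas": [
    [-0.025,0,-0.002,0,0,0],
    [-0.052,0,-0.002,0,0,0],
    [-0.0785,0,-0.002,0,0,0],
    [-0.0785,0,-0.002,0,0,0]
  ]
}}

```text
time: 10.0
ee_pos: [0.5001, -0.1028, 0.0274]
tcp_rot: [2.176, 2.257, 0.004]
force: [0.8, -1.3, 0.1]
grip_width: 0.0856
grip_force: 0.0
```

{"name": "jog_arm", "arguments": {
  "deltas": [
    [0,0,0,0,0,0],
    [0,0,-0.03,0,0.035,0],
    [0,0,-0.05,0,0.07,0],
    [0,0,-0.05,0,0.105,0],
    [0,0,-0.05,0,0.139,0]
  ],
  "claw": 0.41
}}

```text
time: 10.42
ee_pos: [0.5022, -0.0972, 0.0597]
tcp_rot: [-1.931, -2.024, -0.444]
force: [0.0, -0.8, -1.3]
grip_width: 0.0351
grip_force: 0.0
```

```bash
cat >> h.py <<'E'
def T(a): a=np.radians(a); return rot(np.cos(a)*CX-np.sin(a)*Z,-CY)
E
python3 -c "
from h import *
plan([(C(-160,54,28),T(65)),(C(-75,54,30),T(65)),(C(-75,54,35),T(35)),(C(14,54,35),T(35))])"
```

```text
t 10.42 cup mm [-170.8   51.5   59.7] F [ 0.  -0.8 -1.3] w 0.0351 q [ 0.88  0.57 -0.62  1.93 -0.13  0.89  0.44]
[-0.0061, -0.0047, 0.0554, 0.0026, -0.0012, 0.0032] rows 0.8
[0.1298, 0.0, 0.0568, 0.0, 0.0, 0.0] rows 2.0
[0.0035, 0.0, -0.0076, 0.0, 0.1667, 0.0] rows 4.2
[0.0851, -0.0, 0.1215, 0.0, 0.0, 0.0] rows 2.1
```

{"name": "jog_arm", "arguments": {
  "deltas": [
    [-0.003,-0.002,0.018,0.002,0,0.003],
    [-0.006,-0.0047,0.036,0.002,0,0.003],
    [-0.006,-0.0047,0.055,0.002,0,0.003],
    [-0.006,-0.0047,0.055,0.002,0,0.003]
  ]
}}

```text
time: 10.75
ee_pos: [0.4946, -0.0833, 0.024]
tcp_rot: [-1.932, -2.011, -0.424]
force: [-0.5, 0.2, 0.3]
grip_width: 0.0353
grip_force: 0.2
```

```bash
python3 -c "
from h import *
plan([(C(-140,54,28),T(65)),(C(-75,54,28),T(65))])"
```

```text
t 10.75 cup mm [-156.6   58.6   24. ] F [-0.5  0.2  0.3] w 0.0353 q [ 0.84  0.61 -0.6   1.96 -0.1   0.82  0.42]
[0.0279, 0.0076, 0.0057, -0.0025, -0.001, -0.0001] rows 0.4
[0.0982, 0.0, 0.0458, 0.0, 0.0, 0.0] rows 1.6
```

{"name": "jog_arm", "arguments": {
  "deltas": [
    [0,0.006,-0.004,0,0,0],
    [0,0.0076,-0.005,0,0,0],
    [0.012,0.0076,0.001,0,0,0],
    [0.024,0.0076,0.006,0,0,0],
    [0.04,0.0076,0.012,0,0,0]
  ]
}}

```text
time: 11.17
ee_pos: [0.5008, -0.0626, 0.0298]
tcp_rot: [-1.941, -2.011, -0.427]
force: [-0.1, 0.3, 0.2]
grip_width: 0.0348
grip_force: 0.4
```

```bash
python3 -c "
from h import *
plan([(C(-75,54,28),T(65))])
p,d,c=snap('wrist','w5.png')"
```

```text
t 11.17 cup mm [-136.2   51.5   29.8] F [-0.1  0.3  0.2] w 0.0348 q [ 0.81  0.6  -0.61  1.97 -0.11  0.81  0.38]
[0.0912, -0.0044, 0.0458, -0.0004, 0.0002, -0.0013] rows 1.5
```

View pics/w5.png

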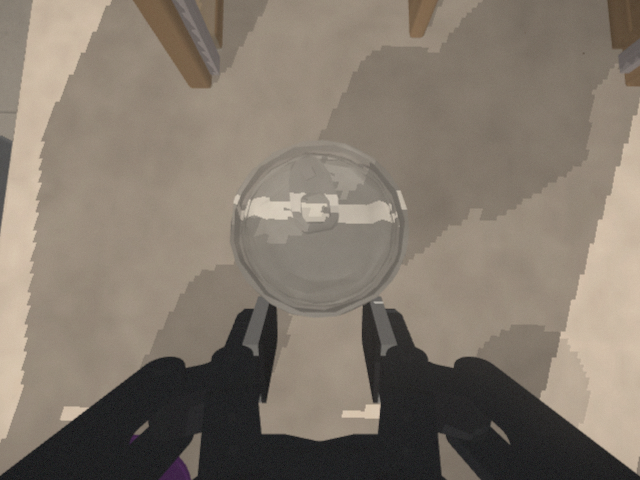

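The tin's lid is at (318,230), cradled evenly by the tips at (263,320) and (380,320). The left row opens ahead between columns 210 and 415.

{"name": "jog_arm", "arguments": {
  "deltas": [
    [0.018,-0.002,0.009,0,0,0],
    [0.036,-0.004,0.018,0,0,0],
    [0.054,-0.004,0.027,0,0,0],
    [0.072,-0.004,0.036,0,0,0],
    [0.09,-0.004,0.045,0,0,0]
  ]
}}

```text
time: 11.63
ee_pos: [0.496, -0.0014, 0.0281]
tcp_rot: [-1.94, -2.011, -0.427]
force: [-0.4, -2.0, 3.1]
grip_width: 0.0348
grip_force: 1.4
```

{"name": "jog_arm", "arguments": {
  "deltas": [
    [0,0,-0.003,0,0.025,0],
    [0,0,-0.006,0,0.055,0],
    [0,0,-0.006,0,0.085,0],
    [0,0,-0.006,0,0.115,0],
    [0,0,-0.006,0,0.145,0]
  ]
}}

```text
time: 12.05
ee_pos: [0.4962, -0.0031, 0.0318]
tcp_rot: [-1.65, -1.71, -0.791]
force: [-0.4, -0.1, -1.2]
grip_width: 0.0349
grip_force: 0.0
```

```bash
python3 -c "
from h import *
plan([(C(-60,54,33),T(35)),(C(-25,54,33),T(35)),(C(14,54,33),T(35))])"
```

```text
t 12.05 cup mm [-76.5  53.8  31.8] F [-0.4 -0.1 -1.2] w 0.0349 q [ 1.01  0.87 -0.76  1.9  -0.31  0.96  0.62]
[0.0188, -0.0004, 0.0203, 0.0, 0.0199, -0.0011] rows 0.5
[0.0335, -0.0, 0.0478, 0.0, 0.0, 0.0] rows 0.8
[0.0373, 0.0, 0.0532, 0.0, 0.0, 0.0] rows 0.9
```

{"name": "jog_arm", "arguments": {
  "deltas": [
    [0.009,0,0.01,0,0.02,0],
    [0.0188,0,0.02,0,0.02,0],
    [0.03,0,0.036,0,0.02,0],
    [0.041,0,0.052,0,0.02,0],
    [0.052,0,0.068,0,0.02,0]
  ]
}}

```text
time: 12.47
ee_pos: [0.4938, 0.0504, 0.031]
tcp_rot: [-1.609, -1.673, -0.83]
force: [-0.1, -0.2, 0.1]
grip_width: 0.035
grip_force: 0.4
```

```bash
python3 -c "
from h import *
plan([(C(12,54,33),T(35))])
p,d,c=snap('scene','s6.png')
p2,d,c=snap('side','sd6.png'); cv2.imwrite('pics/c6.png',np.hstack([cv2.resize(p[150:390,200:440],(400,400)),cv2.resize(p2[150:390,280:520],(400,400))]))"
```

```text
t 12.47 cup mm [-23.   54.2  31. ] F [-0.1 -0.2  0.1] w 0.035 q [ 0.99  0.91 -0.8   1.94 -0.36  0.9   0.62]
[0.0365, 0.0004, 0.0457, -0.0007, 0.0018, -0.0003] rows 0.8
```

View pics/c6.png

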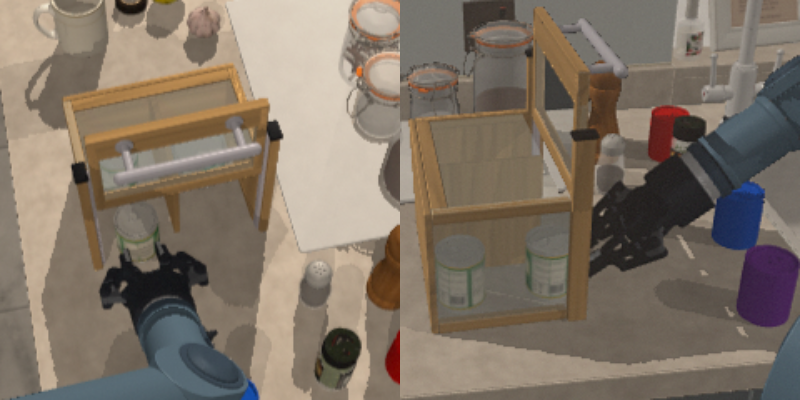

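Tin upright, entering the left row between the runner and the divider. The hand is clear of the sash. I push the rest of the way.

{"name": "jog_arm", "arguments": {
  "deltas": [
    [0.009,0,0.011,0,0,0],
    [0.018,0,0.022,0,0,0],
    [0.027,0,0.033,0,0,0],
    [0.036,0,0.045,0,0,0],
    [0.036,0,0.045,0,0,0]
  ]
}}

```text
time: 12.98
ee_pos: [0.4919, 0.0844, 0.0328]
tcp_rot: [-1.608, -1.67, -0.83]
force: [0.1, 1.2, -0.7]
grip_width: 0.0349
grip_force: 0.2
```

```bash
python3 -c "
from h import *
plan([(C(-30,54,33),T(35)),(C(-80,54,35),T(35)),(C(-80,54,40),T(65)),(C(-170,54,60),T(65))])
for n in('scene','side'):
    p,d,c=snap(n,n+'7.png'); q=(cloud(d,c)-O)@np.c_[CX,CY,Z]*1e3
cv2.imwrite('pics/c7.png',cv2.resize(p[150:390,270:510],(560,560)))"
```

```text
t 12.98 cup mm [11.  54.7 32.8] F [ 0.1  1.2 -0.7] w 0.0349 q [ 0.96  0.91 -0.82  1.97 -0.38  0.84  0.61]
[-0.0391, 0.0011, -0.0561, -0.0009, 0.001, -0.0008] rows 1.0
[-0.0451, 0.0, -0.0702, 0.0, 0.0, 0.0] rows 1.2
[0.0068, -0.0, -0.0048, -0.0, -0.1667, -0.0] rows 4.2
[-0.1219, -0.0, -0.0936, 0.0, 0.0, 0.0] rows 2.2
```

View pics/c7.png

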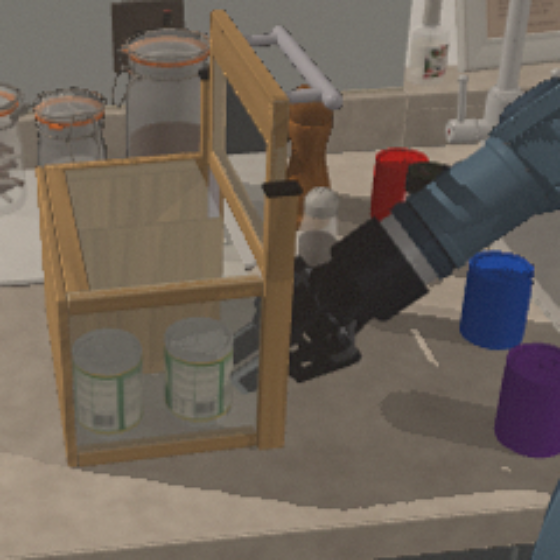

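Both narrow tins stand upright in the left row, at (105,380) and (200,365) in the crop. I back out.

{"name": "jog_arm", "arguments": {
  "deltas": [
    [-0.015,0,-0.022,0,0,0],
    [-0.035,0,-0.052,0,0,0],
    [-0.06,0,-0.09,0,0,0],
    [-0.084,0,-0.126,0,0,0],
    [-0.084,0,-0.126,0,0,0]
  ]
}}

```text
time: 13.5
ee_pos: [0.4989, -0.0176, 0.0324]
tcp_rot: [-1.628, -1.667, -0.833]
force: [-0.2, -0.7, -0.8]
grip_width: 0.035
grip_force: 0.0
```

{"name": "jog_arm", "arguments": {
  "deltas": [
    [0.002,0,-0.002,0,-0.033,0],
    [0.005,0,-0.004,0,-0.066,0],
    [0.007,0,-0.005,0,-0.1,0],
    [0.007,0,-0.005,0,-0.133,0],
    [0.007,0,-0.005,0,-0.1667,0]
  ]
}}

```text
time: 13.92
ee_pos: [0.4969, -0.0099, 0.0402]
tcp_rot: [-1.948, -2.015, -0.421]
force: [0.2, 0.7, 0.4]
grip_width: 0.035
grip_force: 0.0
```

{"name": "jog_arm", "arguments": {
  "deltas": [
    [-0.025,0,-0.04,0,0,0],
    [-0.05,0,-0.08,0,0,0],
    [-0.0935,0,-0.154,0,0,0],
    [-0.0935,0,-0.154,0,0,0],
    [-0.0935,0,-0.154,0,0,0]
  ]
}}

```text
time: 14.33
ee_pos: [0.5021, -0.1038, 0.1016]
tcp_rot: [-1.954, -2.012, -0.425]
force: [-0.1, 0.3, 0.7]
grip_width: 0.0349
grip_force: 0.0
```

```bash
python3 -c "
from h import *
plan([(C(-170,30,230),GR),(C(-170,0,360),GR),(C(-58,0,380),DOWN)])"
```

```text
t 14.33 cup mm [-177.4   51.9  101.6] F [-0.1  0.3  0.7] w 0.0349 q [ 0.9   0.49 -0.64  1.91 -0.14  0.97  0.42]
[0.1002, 0.0366, -0.1894, 0.001, -0.1359, -0.0031] rows 3.4
[0.0, 0.05, -0.2167, 0.0, 0.0, 0.0] rows 3.2
[0.1867, 0.0, -0.0333, 0.0, 0.0, 0.5] rows 12.6
```

{"name": "jog_arm", "arguments": {
  "deltas": [
    [0.02,0.007,-0.038,0,-0.03,0],
    [0.04,0.015,-0.076,0,-0.06,0],
    [0.06,0.022,-0.114,0,-0.09,0],
    [0.08,0.03,-0.152,0,-0.12,-0.003],
    [0.1,0.0366,-0.189,0,-0.136,-0.003]
  ]
}}

```text
time: 14.75
ee_pos: [0.5213, -0.0861, 0.2287]
tcp_rot: [-2.161, -2.276, -0.0]
force: [0.1, -0.3, 0.9]
grip_width: 0.035
grip_force: 0.0
```

{"name": "jog_arm", "arguments": {
  "deltas": [
    [0,0.01,-0.05,0,0,0.038],
    [0,0.02,-0.1,0,0,0.076],
    [0,0.03,-0.15,0,0,0.114],
    [0,0.04,-0.19,0,0,0.152],
    [0,0.05,-0.23,0,0,0.19]
  ],
  "claw": 0.47
}}

```text
time: 15.17
ee_pos: [0.5516, -0.0879, 0.3659]
tcp_rot: [-2.739, -1.525, 0.001]
force: [-0.8, -0.0, 0.3]
grip_width: 0.0401
grip_force: 0.0
```

{"name": "jog_arm", "arguments": {
  "deltas": [
    [0,0,0,0,0,0.038],
    [0,0,0,0,0,0.076],
    [0,0,0,0,0,0.114],
    [0,0,0,0,0,0.152],
    [0,0,0,0,0,0.19]
  ]
}}

```text
time: 15.58
ee_pos: [0.5512, -0.0881, 0.3639]
tcp_rot: [-3.066, -0.651, 0.006]
force: [0.3, -0.2, -0.3]
grip_width: 0.04
grip_force: 0.0
```

{"name": "jog_arm", "arguments": {
  "deltas": [
    [0,0,0,0,0,0.038],
    [0,0,0,0,0,0.076],
    [0,0,0,0,0,0.12],
    [0,0,0,0,0,0.12]
  ]
}}

```text
time: 15.92
ee_pos: [0.5512, -0.0883, 0.3639]
tcp_rot: [-3.135, -0.071, 0.008]
force: [-0.0, -0.1, -0.5]
grip_width: 0.0399
grip_force: 0.0
```

```bash
python3 -c "
from h import *
plan([(C(-58,0,380),DOWN),(C(-58,0,300),DOWN),(C(-58,0,261),DOWN)])"
```

```text
t 15.92 cup mm [-163.8    2.2  363.9] F [-0.  -0.1 -0.5] w 0.0399 q [ 0.52  0.16 -0.48  1.62  0.07  1.38 -1.5 ]
[0.0046, -0.1764, -0.0258, -0.0019, 0.0015, 0.0019] rows 2.6
[0.0, 0.0, 0.1333, 0.0, 0.0, 0.0] rows 1.9
[0.0, 0.0, 0.065, 0.0, 0.0, 0.0] rows 0.9
```

{"name": "jog_arm", "arguments": {
  "deltas": [
    [0.0015,-0.06,0,0,0,0.002],
    [0.003,-0.12,0,0,0,0.002],
    [0.0046,-0.176,0,-0.002,0.0015,0.002],
    [0.0046,-0.176,0,-0.002,0.0015,0.002],
    [0.0046,-0.176,0,-0.002,0.0015,0.002]
  ]
}}

```text
time: 16.33
ee_pos: [0.549, 0.0205, 0.3656]
tcp_rot: [3.14, 0.079, 0.003]
force: [0.6, -0.1, 0.1]
grip_width: 0.0403
grip_force: 0.0
```

```bash
python3 -c "
from h import *
plan([(C(-58.3,0,261),DOWN)])
p,d,c=snap('wrist','w8.png'); q=(cloud(d,c)-O)@np.c_[CX,CY,Z]*1e3
m=(abs(q[...,1])<55)&(q[...,0]>-75)&(q[...,0]<-45)&(q[...,2]>265)&(q[...,2]<300); a=q[m]; print('bar',len(a),a.min(0),a.max(0))"
```

```text
t 16.33 cup mm [-5.510e+01  2.000e-01  3.656e+02] F [ 0.6 -0.1  0.1] w 0.0403 q [ 0.4   0.14 -0.56  1.64  0.08  1.38 -1.7 ]
[-0.0001, 0.0053, 0.1744, 0.0003, -0.0006, 0.0035] rows 2.5
bar 3834 [-65.21370626 -54.98372334 278.01314777] [-51.18683523  54.98983962 287.884985  ]
```

{"name": "jog_arm", "arguments": {
  "deltas": [
    [0,0.005,0,0,0,0.003],
    [0,0.005,0.03,0,0,0.003],
    [0,0.005,0.06,0,0,0.003],
    [0,0.005,0.075,0,0,0.003],
    [0,0.005,0.075,0,0,0.003]
  ]
}}

```text
time: 16.8
ee_pos: [0.5485, 0.0101, 0.3182]
tcp_rot: [3.139, 0.042, -0.005]
force: [-0.2, 0.3, 0.4]
grip_width: 0.0403
grip_force: 0.0
```

```bash
python3 -c "
from h import *
plan([(C(-58.3,0,262),DOWN)])"
```

```text
t 16.8 cup mm [-65.4   1.  318.2] F [-0.2  0.3  0.4] w 0.0403 q [ 0.4   0.17 -0.55  1.71  0.09  1.29 -1.71]
[0.0019, -0.0121, 0.0936, 0.0007, 0.0009, -0.0039] rows 1.4
```

{"name": "jog_arm", "arguments": {
  "deltas": [
    [0,0,0,0,0,0],
    [0,0,0,0,0,0]
  ]
}}

```text
time: 16.97
ee_pos: [0.5509, 0.0118, 0.3223]
tcp_rot: [3.139, 0.045, 0.007]
force: [-0.2, -0.2, 0.8]
grip_width: 0.0398
grip_force: 0.0
```

```bash
python3 -c "
from h import *
plan([(C(-58.3,0,262),DOWN)])"
```

```text
t 16.97 cup mm [-63.8  -1.4 322.3] F [-0.2 -0.2  0.8] w 0.0398 q [ 0.4   0.16 -0.55  1.71  0.09  1.29 -1.71]
[-0.0029, -0.0093, 0.1005, 0.0007, -0.0015, -0.0033] rows 1.5
```

{"name": "jog_arm", "arguments": {
  "deltas": [
    [-0.002,-0.009,0,0,0,-0.003],
    [-0.002,-0.01,0.015,0,0,-0.003],
    [-0.002,-0.011,0.03,0,0,-0.003],
    [-0.002,-0.011,0.03,0,0,-0.003]
  ]
}}

```text
time: 17.3
ee_pos: [0.5475, 0.0193, 0.3011]
tcp_rot: [3.139, 0.063, -0.001]
force: [-0.2, -0.3, -1.2]
grip_width: 0.0402
grip_force: 0.0
```

```bash
python3 -c "
from h import *
plan([(C(-58.3,0,262),DOWN)])"
```

```text
t 17.3 cup mm [-56.2   1.6 301.1] F [-0.2 -0.3 -1.2] w 0.0402 q [ 0.39  0.18 -0.56  1.74  0.1   1.26 -1.72]
[0.0028, 0.0034, 0.0652, 0.0007, 0.0001, 0.0004] rows 0.9
```

{"name": "jog_arm", "arguments": {
  "deltas": [
    [0,0.002,0.015,0,0,0],
    [0,0.001,0.03,0,0,0],
    [0,0,0.045,0,0,0],
    [0,0,0.064,0,0,0],
    [0,0,0.064,0,0,0]
  ]
}}

```text
time: 17.72
ee_pos: [0.5471, 0.0186, 0.2616]
tcp_rot: [3.139, 0.062, -0.004]
force: [0.9, -0.4, -1.1]
grip_width: 0.0396
grip_force: 0.0
```

{"name": "jog_arm", "arguments": {
  "deltas": [
    [0,0,0,0,0,0],
    [0,0,0,0,0,0],
    [0,0,0,0,0,0],
    [0,0,0,0,0,0],
    [0,0,0,0,0,0]
  ],
  "claw": 0,
  "squeeze": 70
}}

```text
time: 18.13
ee_pos: [0.5493, 0.018, 0.2653]
tcp_rot: [3.138, 0.06, 0.006]
force: [-0.2, -2.4, -0.7]
grip_width: 0.0118
grip_force: 68.2
```

```bash
python3 -c "
from h import *
plan([(C(-58.3,0,116),DOWN)])"
```

```text
t 18.13 cup mm [-57.6  -0.  265.3] F [-0.2 -2.4 -0.7] w 0.0118 q [ 0.38  0.21 -0.55  1.78  0.12  1.18 -1.74]
[-0.001, 0.0004, 0.2488, 0.0011, -0.0012, -0.0002] rows 3.6
```

{"name": "jog_arm", "arguments": {
  "deltas": [
    [0,-0.001,0.018,0,0,0],
    [0,-0.002,0.036,0,0,0],
    [0,-0.003,0.054,0,0,0],
    [0,-0.004,0.072,0,0,0],
    [0,-0.005,0.09,0,0,0]
  ]
}}

```text
time: 18.55
ee_pos: [0.5493, 0.018, 0.2114]
tcp_rot: [3.134, 0.057, 0.005]
force: [-1.5, -7.4, 3.3]
grip_width: 0.0119
grip_force: 68.7
```

{"name": "jog_arm", "arguments": {
  "deltas": [
    [0,-0.001,0.018,0,0,0],
    [0,-0.002,0.036,0,0,0],
    [0,-0.003,0.054,0,0,0],
    [0,-0.004,0.072,0,0,0],
    [0,-0.005,0.09,0,0,0]
  ]
}}

```text
time: 18.97
ee_pos: [0.5493, 0.018, 0.157]
tcp_rot: [3.131, 0.055, 0.003]
force: [-2.5, -11.3, 3.4]
grip_width: 0.0115
grip_force: 68.8
```

```bash
python3 -c "
from h import *
plan([(C(-58.3,0,120.3),DOWN)])"
```

```text
t 18.97 cup mm [-5.75e+01 -1.00e-01  1.57e+02] F [ -2.5 -11.3   3.4] w 0.0115 q [ 0.34  0.32 -0.53  1.89  0.21  0.98 -1.82]
[-0.0002, 0.0007, 0.0612, 0.0033, -0.0006, -0.0013] rows 0.9
```

{"name": "jog_arm", "arguments": {
  "deltas": [
    [0,0.004,0.014,0,0,0],
    [0,0.008,0.028,0,0,0],
    [0,0.01,0.042,0,0,0],
    [0,0.01,0.056,0,0,0],
    [0,0.01,0.061,0,0,0]
  ]
}}

```text
time: 19.38
ee_pos: [0.5494, 0.018, 0.1202]
tcp_rot: [3.138, 0.061, 0.003]
force: [-7.5, -5.0, 21.0]
grip_width: 0.0114
grip_force: 70.5
```

{"name": "jog_arm", "arguments": {
  "deltas": [
    [0,0,0.003,0,0,0],
    [0,0,0.006,0,0,0],
    [0,0,0.01,0,0,0]
  ]
}}

```text
time: 19.63
ee_pos: [0.5494, 0.0179, 0.1199]
tcp_rot: [3.134, 0.06, -0.0]
force: [-20.3, -6.1, 46.7]
grip_width: 0.0115
grip_force: 73.7
```

The lower stop is reached: 145 mm of travel and 47 N. I unload, open and leave upwards.

{"name": "jog_arm", "arguments": {
  "deltas": [
    [0,0,-0.005,0,0,0],
    [0,0,-0.01,0,0,0],
    [0,0,-0.01,0,0,0]
  ]
}}

```text
time: 19.88
ee_pos: [0.5493, 0.018, 0.1204]
tcp_rot: [3.138, 0.061, 0.005]
force: [-3.0, -4.1, 2.8]
grip_width: 0.0115
grip_force: 69.3
```

{"name": "jog_arm", "arguments": {
  "deltas": [
    [0,0,0,0,0,0],
    [0,0,0,0,0,0],
    [0,0,0,0,0,0],
    [0,0,0,0,0,0],
    [0,0,0,0,0,0]
  ],
  "claw": 0.46
}}

```text
time: 20.3
ee_pos: [0.5499, 0.0197, 0.1205]
tcp_rot: [3.14, 0.063, 0.006]
force: [0.1, 0.5, 0.8]
grip_width: 0.0392
grip_force: 0.0
```

```bash
python3 -c "
from h import *
plan([(C(-58.3,0,160),DOWN)])"
```

```text
t 20.3 cup mm [-55.9  -0.7 120.5] F [0.1 0.5 0.8] w 0.0392 q [ 0.33  0.37 -0.52  1.91  0.24  0.91 -1.83]
[-0.001, 0.0041, -0.0659, 0.0003, -0.0013, 0.0004] rows 1.0
```

{"name": "jog_arm", "arguments": {
  "deltas": [
    [0,0.004,0,0,0,0],
    [0,0.005,-0.02,0,0,0],
    [0,0.006,-0.045,0,0,0],
    [0,0.007,-0.075,0,0,0],
    [0,0.008,-0.11,0,0,0]
  ]
}}

```text
time: 20.72
ee_pos: [0.549, 0.0138, 0.1872]
tcp_rot: [3.139, 0.061, 0.003]
force: [0.9, -0.3, -0.1]
grip_width: 0.0395
grip_force: 0.0
```

{"name": "jog_arm", "arguments": {
  "deltas": [
    [0,0.01,-0.05,0,0,0],
    [0,0.04,-0.1,0,0,0],
    [0,0.08,-0.12,0,0,0],
    [0,0.12,-0.12,0,0,0],
    [0,0.12,-0.12,0,0,0]
  ]
}}

```text
time: 21.13
ee_pos: [0.5532, -0.0653, 0.2612]
tcp_rot: [3.134, 0.047, 0.012]
force: [-0.4, -1.8, -0.1]
grip_width: 0.0391
grip_force: 0.0
```

```bash
python3 -c "
from h import *
plan([])
for n in('scene','side'):
    p,d,c=snap(n,n+'9.png'); q=(cloud(d,c)-O)@np.c_[CX,CY,Z]*1e3
    m=(abs(q[...,1])<72)&(q[...,0]>-75)&(q[...,0]<-45)&(q[...,2]>110)&(q[...,2]<170); a=q[m]; print(n,'bar',len(a),np.percentile(a[:,2],[50,90]) if len(a) else '')
    if n=='scene': ps=p
cv2.imwrite('pics/c9.png',np.hstack([cv2.resize(ps[100:440,180:520],(400,400)),cv2.resize(p[150:390,270:510],(400,400))]))"
```

```text
t 21.13 cup mm [-140.9   -0.7  261.2] F [-0.4 -1.8 -0.1] w 0.0391 q [ 0.49  0.22 -0.5   1.78  0.12  1.17 -1.6 ]
scene bar 365 [139.18420646 142.48169409]
side bar 150 [140.90251094 142.53155102]
```

View pics/c9.png

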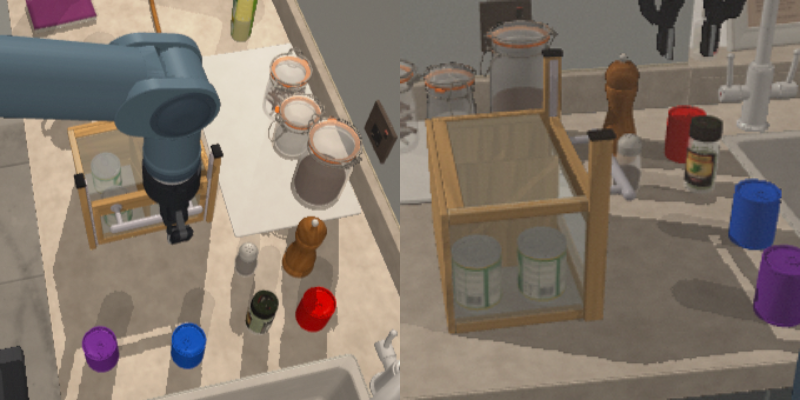

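The sash is closed: the bar's top is at 142.5 mm, 7 mm over its axis at 135. Both narrow tins stand upright in the left row at (477,270) and (541,262), the bystanders have not moved, and the hand is clear.

```bash
python3 -c "
from bench import robot
print(robot.sign_off())"
```

```text
the job is handed in; nothing more can be done
None
```

The job is handed in at about 21 s: the tin stands upright in the left row in front of the stored narrow tin, the sash is fully down, and the last pictures showed nothing knocked over, though the arm hid the stored wide tin.

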